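# Start the finial on a two-tier pastry stand

### The job

Assemble the two-tier pastry stand as far as its finial: pick up the wooden finial, set it upright on the threaded stud that sticks up through the upper plate, and turn it backward (counter-clockwise from above) until you feel it drop off the start of the thread. Then screw it forward (clockwise) one full turn, so that it is started but not down on the upper plate, which must stay free to be turned into line, and finish while still holding the finial there. Do not disturb the upper plate, the tongs, the tea glass, the salt shaker or the yoghurt tub.

Things in the scene. Friction and masses are not known exactly. Their poses are not given: they have to be found in the camera images.
- finial: loose screw-on handle, 40 mm across, 74 mm high, 0.14 kg: steel socket with open mouth below, round beech grip above. Origin: centre of the mouth (underside), z up its axis. Grip it on the cylinder 37 mm across, 27 to 68 mm above the mouth. Starts mouth down on the counter. In its bore three lugs (24 mm above the mouth, tips 10.6 mm from the axis) run on the stud's thread
- thread_top (a point): point on the stud's axis at the upper end of its thread, 194 mm above the counter. Set down, the finial rests on a ridge, mouth 22.5 to 28.5 mm below this point. Turned backward it climbs 18 mm a turn to 22.5 mm, then drops 6 mm to the next ridge (if held, only when lowered). Forward from there it follows the thread down 18 mm a turn with 1.2 mm axial play: mouth 46.5 mm below after one turn
- stand: fixed stand: white lower plate 248 mm across, 20 mm high, dark column, upright steel stud 19 mm thick with thread ridges 27.6 mm over all and a plain tapered nose reaching 202 mm above the counter. Right-hand thread, clockwise from above goes down, lead 18 mm a turn, three starts a third of a turn apart at unknown angles; it does not turn by itself. Origin: on the counter at the stud's axis
- upper_plate: white upper plate, 176 mm across, 11 mm high, lying loose on the column's shoulder, the stud passing up through its middle. Origin: centre of its underside; its middle's top is 140 mm above the counter, 54 mm below the thread's upper end, so the finial's mouth would touch it there. Above the counter's rear, from 0.73 m ahead of the robot on, stands a fixed gantry shelf, its top 0.39 m up
- serving_tongs: steel serving tongs, 246 x 40 x 24 mm, lying on the black tray at the right; leave alone. Origin: centre of the underside
- tea_glass: small empty clear tea glass, 63 mm across, 88 mm high, standing on the counter; leave alone. Origin: centre of the underside
- salt_shaker: glass salt shaker with grey top, 44 mm across, 90 mm high; leave alone. Origin: centre of the underside
- yoghurt_tub: white yoghurt tub, 72 mm across, 71 mm high; leave alone. Origin: centre of the underside

How it is judged:
By the outcome, as a careful person would: the job done as asked, in the order asked, and still so for the second after the job is handed in, while the arm keeps its last pose, push and grip.
It also fails if it takes over 72 s, if anything falls off the work surface, if the arm or the gripper's body presses on something with over 40 N, if the wrist force passes 120 N, or if a joint passes its speed limit or range.

### The arm

A 6-joint arm with a two-finger parallel gripper is mounted at the origin on a cart in front of the work surface, level with it; the furniture and walls round the work are solid. World frame = base frame: x ahead of the robot, y to its left, z up, the work surface at z = 0. Lengths are in m, angles in rad, forces in N, time in s.
With the tool pointing down it reaches from about 0.225 to 0.875 m from the base axis. Payload 3.4 kg.
Tool frame: the origin (TCP) lies on the centre line of the jaws, within the pads' length; the fingertips stand 14 mm ahead of it and the grasp point (between the pads) lies 5 mm behind it; z points along the fingers, y is the line along which they close (so a half turn about z gives the same grasp; the last joint's range is limited). The gripper opens to 85 mm and grips with 20 to 120 N. Pads are 22 mm wide; open, the fingers measure 114 mm over their backs; the gripper's body (76 mm by 85 mm) begins 54 mm behind the grasp point. The pads swing forward as they close: fully open they stand 13 mm farther back than shut.
Start: joints at [1.222, 0.276, 1.505, -0, 1.361, -0.121], TCP at [0.13, 0.56, 0.245] pointing down, gripper open.
Joint ranges: [-2.89, 2.89], [-0.75, 2.08], [0.22, 2.7], [-1.18, 4.32], [0.11, 2.71], [-2.7, 2.7]. Speed limits (rad/s): [2.57, 2.57, 3.14, 3.14, 3.14, 3.14].

### API

Orientations are given as a unit quaternion [w, x, y, z].
In Python, from rig import manip, eyes gives the robot as it stands.
- The arm moves only by the shell command python3 -m creep 'ROWS' [FORCE]. ROWS is JSON, a list of rows, each a list of 5 numbers: the opening, from 0 (shut) to 1 (fully open), then the shift along the tool's x, y, z normalised to -1 to 1, where 1 is 0.5 m, then the turn about the tool's z normalised to -1 to 1, where 1 is 360 degrees. In form: [[fingers, dx, dy, dz, spin], ...]. A call has 1 to 10 rows; each row is the pose to reach, as a shift and turn from the pose commanded when the call began, along the tool's axes at that moment, turning the shorter way round; what a row does not reach only later rows make up. A row lasts 1/10 s, in which the tool goes at most 50 mm and 8.59 degrees, less where a joint would pass 70% of its speed; a pose out of reach is approached as far as the arm can. A call with a number of a shift or a turn outside -1 to 1 is refused whole. A call with a gripper value outside its range is refused whole. The fingers move at their own pace and stop on an object; FORCE is the grip in N (left out, the last holds). Time passes only in rows, so rows that repeat a pose let the fingers close. It gives the time, the measured TCP pose, the force, the opening and the grip force at its end, in the units of the state.
- manip.get_state(): the state, without advancing time (a new reading comes with each control period).
- eyes.get_image(name): name is "scene" or "top" or "wrist"; returns a dict with "frame" (384x512x3 uint8, red, green, blue), "fx", "fy", "cx", "cy" (pixels), "R" (3x3) and "t" (3): a world point X has camera coordinates R X + t. Camera axes: x right, y down, z forward; pixel columns grow to the right and rows downward; lengths in m; the calibration is good to about 2 mm. A picture is of the moment at which its call begins. There is no depth.
- manip.sign_off(): hands the job in; it is judged then, once.
Trained networks look in the newest picture that a camera, given by its name, has taken for a name from the list of things; names that differ only in an ending like _2 or _b are one class to them, and where a whole thing is asked for, a point or a joint stands for the part that bears it (a point fixed in the world has none). Each returns a list of dicts, best first, with "confidence" (0 to 1); they miss things now and then, are a little off and sometimes report something else, mostly with a low value. They report only what shows in the picture. A call takes as long as a camera call.
- eyes.regions_of(camera, label): "mask" (384x512 bool, what is visible of it) and "bbox" ([left, top, right, bottom] in pixels, round what is visible of it).
- eyes.place_of(camera, label): "centre" ([column, row] in pixels: a listed point, or the origin of a listed thing).
The state is a dict: "clock": time; "qpos": joint angles; "qd": joint speeds; "effort": joint torques, N m; "position": TCP position; "ee_rot": TCP orientation; "contact_force": force on the tool from outside, world axes, zero at the start; "moment": the same for the moment, N m; "width": finger opening in m; "gripper_force": force on a finger pad.
Only numpy, scipy, OpenCV 4.12 (cv2) and the standard library are available. Lean on these libraries where they do the work, as an engineer would, in place of code of your own. Each camera call takes 0.05 s, during which the arm holds its last target. There are 200 camera calls.

## Working session

There is one attempt and no reset: what is moved stays moved. The work goes in short steps, Python scripts to look and compute and a shell command to move; the robot and the scene stay as the last step left them, time stands still between calls to the robot, and variables do not carry over. Pictures are saved under pics/ and viewed, at most 10 in all, crops included, and the job is handed in when it is done.

```bash
mkdir -p pics; ls
cat > h.py <<'E'
from rig import manip, eyes
import numpy as np, cv2
def ray(im,p):
    d=np.array([(p[0]-im['cx'])/im['fx'],(p[1]-im['cy'])/im['fy'],1.]);R=np.array(im['R']);t=np.array(im['t'])
    return -R.T@t, R.T@d
def atz(im,p,z):
    c,d=ray(im,p); return c+d*(z-c[2])/d[2]
def proj(im,X):
    c=np.array(im['R'])@np.array(X)+np.array(im['t']); return im['fx']*c[0]/c[2]+im['cx'],im['fy']*c[1]/c[2]+im['cy']
def tri(L):
    A=0;b=0
    for im,p in L:
        c,d=ray(im,p);d=d/np.linalg.norm(d);P=np.eye(3)-np.outer(d,d);A=A+P;b=b+P@c
    return np.linalg.solve(A,b)
def save(n,f): cv2.imwrite('pics/'+n,cv2.cvtColor(np.ascontiguousarray(f),cv2.COLOR_RGB2BGR))
E
python3 - <<'E'
from h import *
s=manip.get_state();print({k:np.round(v,3).tolist() for k,v in s.items()})
Z=dict(finial=0,thread_top=.194,stand=0,upper_plate=.129,tea_glass=0,salt_shaker=0,yoghurt_tub=0,serving_tongs=0)
I={}
for c in('scene','top'):
    I[c]=im=eyes.get_image(c);save(c+'0.png',im['frame'])
    for n,z in Z.items():
        for r in eyes.place_of(c,n)[:2]: print(c,n,round(r['confidence'],2),np.round(r['centre'],1),np.round(atz(im,r['centre'],z),3))
save('both.png',cv2.resize(np.vstack([I['scene']['frame'],I['top']['frame']]),None,fx=.78,fy=.78))
E
```

```text
pics
{'clock': 0.0, 'qpos': [1.222, 0.277, 1.506, -0.0, 1.361, -0.121], 'qd': [0.0, -0.0, 0.003, -0.0, -0.001, 0.0], 'effort': [-0.002, -41.677, -24.581, -0.0, 0.011, 0.0], 'position': [0.13, 0.56, 0.244], 'ee_rot': [-0.0, 0.114, 0.994, -0.001], 'contact_force': [0.093, -0.17, -0.004], 'moment': [0.019, 0.014, -0.019], 'gripper_force': 0.0, 'width': 0.085}
scene finial 0.62 [139.  270.7] [0.488 0.331 0.   ]
scene thread_top 0.78 [240.6 173.7] [ 0.555 -0.054  0.194]
scene stand 0.91 [245.3 225.6] [ 0.526 -0.056  0.   ]
scene upper_plate 0.97 [240.3 190.3] [ 0.556 -0.053  0.129]
scene tea_glass 0.67 [153.6 223.9] [0.685 0.215 0.   ]
scene salt_shaker 0.77 [125. 242.] [0.638 0.329 0.   ]
scene yoghurt_tub 0.52 [241.4 189.3] [ 0.729 -0.15   0.   ]
scene yoghurt_tub 0.27 [239.6 174.5] [ 0.826 -0.194  0.   ]
scene serving_tongs 0.8 [360. 187.] [ 0.525 -0.559  0.   ]
scene serving_tongs 0.44 [154.5 225.1] [0.677 0.215 0.   ]
top finial 0.62 [150.  203.8] [0.492 0.339 0.   ]
top finial 0.4 [384.7 252.5] [ 0.529 -0.569  0.   ]
top thread_top 0.62 [248.2 186.3] [ 0.544 -0.052  0.194]
top stand 0.65 [250.8 219.1] [ 0.532 -0.06   0.   ]
top upper_plate 0.87 [249.  194.7] [ 0.554 -0.05   0.129]
top tea_glass 0.73 [193.3 169.4] [0.697 0.237 0.   ]
top yoghurt_tub 0.9 [314.3 227.3] [ 0.563 -0.3    0.   ]
top serving_tongs 0.74 [384.3 252.8] [ 0.528 -0.568  0.   ]
```

View pics/both.png

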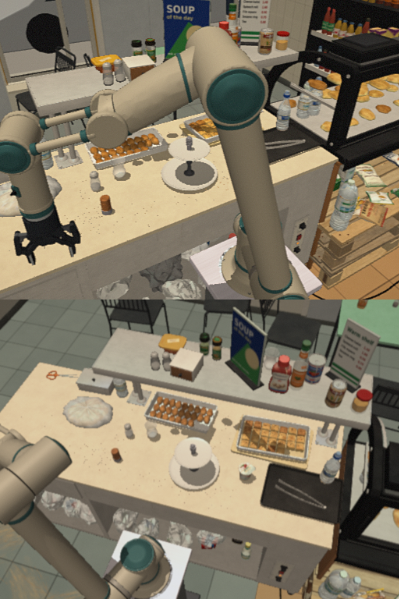

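The pictures agree with the networks: the finial is at scene (136,262) and top (149,198), with the stand in the middle. The only free neighbour near the finial is the shaker behind it. I'm moving above the finial for a close look.

```bash
python3 -m creep '[[1,-0.764,-0.284,0,0],[1,-0.764,-0.284,0,0],[1,-0.764,-0.284,0,0],[1,-0.764,-0.284,0,0],[1,-0.764,-0.284,0,0],[1,-0.764,-0.284,0,0],[1,-0.764,-0.284,0,0],[1,-0.764,-0.284,0,0],[1,-0.764,-0.284,0,0],[1,-0.764,-0.284,0,0]]'
python3 - <<'E'
from h import *
s=manip.get_state();print({k:np.round(v,3).tolist() for k,v in s.items()})
Z=dict(finial=0,thread_top=.194,stand=0,upper_plate=.129,tea_glass=0,salt_shaker=0,yoghurt_tub=0)
F=[]
for c in('wrist','scene','top'):
    im=eyes.get_image(c);F.append(im['frame'])
    if c=='wrist': print(np.round(-np.array(im['R']).T@im['t'],3))
    for n,z in Z.items():
        for r in eyes.place_of(c,n)[:1]: print(c,n,round(r['confidence'],2),np.round(r['centre'],1),np.round(atz(im,r['centre'],z),4))
    for r in eyes.regions_of(c,'finial')[:1]:
        b=r['bbox'];print('reg',c,round(r['confidence'],2),b,np.round(atz(im,[(b[0]+b[2])/2,(b[1]+b[3])/2],.037),4))
save('w1.png',F[0])
E
```

```text
clock: 1.9
position: [0.4712, 0.3345, 0.245]
ee_rot: [-0.0, 0.115, 0.993, -0.0]
contact_force: [-1.2, 0.4, -0.5]
width: 0.0854
gripper_force: 0.0
{'clock': 1.9, 'qpos': [0.497, 0.281, 1.499, 0.0, 1.362, -0.843], 'qd': [0.049, -0.018, 0.024, 0.023, 0.012, 0.01], 'effort': [-1.561, -41.399, -25.062, -0.244, -0.131, -0.067], 'position': [0.471, 0.335, 0.245], 'ee_rot': [-0.0, 0.115, 0.993, -0.0], 'contact_force': [-1.246, 0.423, -0.516], 'moment': [0.047, -0.027, 0.022], 'gripper_force': 0.0, 'width': 0.085}
[0.402 0.351 0.374]
wrist finial 0.78 [264.1 180.2] [0.4915 0.3348 0.    ]
wrist tea_glass 0.9 [210.8 328.5] [0.6763 0.2182 0.    ]
wrist salt_shaker 0.75 [290.3 289.1] [0.6413 0.3353 0.    ]
reg wrist 0.96 [247.4, 163.3, 285.8, 211.9] [0.4911 0.3371 0.037 ]
scene finial 0.85 [137.6 272. ] [0.4843 0.3361 0.    ]
scene stand 0.92 [244.7 225.8] [ 0.5263 -0.0535  0.    ]
scene upper_plate 0.63 [242.  189.2] [ 0.5588 -0.0608  0.129 ]
scene tea_glass 0.76 [152.3 225.3] [0.6796 0.2217 0.    ]
scene salt_shaker 0.83 [125.1 242.7] [0.6347 0.3294 0.    ]
reg scene 0.56 [131.1, 250.9, 142.4, 276.7] [0.4793 0.3355 0.037 ]
top finial 0.54 [150.9 205.2] [0.4867 0.3328 0.    ]
top thread_top 0.69 [248.1 185.3] [ 0.5484 -0.0501  0.194 ]
top stand 0.89 [246.6 216.5] [ 0.5393 -0.0409  0.    ]
top upper_plate 0.68 [247.  196.2] [ 0.5455 -0.0449  0.129 ]
top tea_glass 0.51 [193.6 174. ] [0.6756 0.2271 0.    ]
top salt_shaker 0.54 [167.1 172.7] [0.6522 0.3336 0.    ]
top yoghurt_tub 0.55 [317.7 224.9] [ 0.5772 -0.3102  0.    ]
reg top 0.71 [145.4, 189.8, 156.8, 206.0] [0.4971 0.3288 0.037 ]
```

View pics/w1.png

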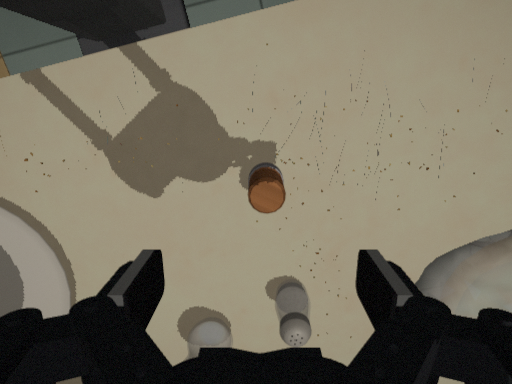

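The wrist view shows the finial upright, with its grip top near (267,195), and it is clear of the shaker at (292,310). I'll refine its axis with a silhouette fit.

```bash
cat >> h.py <<'E'
def cyl(im,x,y,zr):
    a=np.linspace(0,2*np.pi,60);P=np.array([proj(im,(x+r*np.cos(t),y+r*np.sin(t),z)) for z,r in zr for t in a]);return np.r_[P.min(0),P.max(0)]
def toolshift(dx,dy,dz=0):
    w,a,b,c=manip.get_state()['ee_rot'];from scipy.spatial.transform import Rotation as Ro
    return Ro.from_quat([a,b,c,w]).as_matrix().T@np.array([dx,dy,dz])/.5
E
python3 - <<'E'
from h import *
from scipy.optimize import least_squares
im=eyes.get_image('wrist')
for k in range(2):
    m=eyes.regions_of('wrist','finial')[0]['bbox'] if k==0 else None
    if m is None: break
    f=least_squares(lambda p:cyl(im,p[0],p[1],[(0,.02),(.02,.02),(.027,.0185),(.074,.0185)])-m,[.49,.335]);print(m,f.x,f.fun)
f=im['frame'][:, :].astype(int);M=(f[...,0]>150)&(f[...,2]<90)&(f[...,0]-f[...,2]>70);M[:150]=0;M[230:]=0;M[:,:240]=0;M[:,295:]=0
ys,xs=np.nonzero(M);print(xs.mean(),ys.mean(),len(xs),atz(im,(xs.mean(),ys.mean()),.074))
s=manip.get_state();p=s['position'];print(p,toolshift(f_[0]-p[0],0) if 0 else '')
for t in (atz(im,(xs.mean(),ys.mean()),.074),):print(toolshift(t[0]-p[0],t[1]-p[1],.042-p[2]))
E
```

```text
[247.4, 162.8, 286.3, 214.1] [0.48913345 0.33792511] [ 0.16634703 -0.86793941 -0.16630035  0.75920483]
nan nan 0 [nan nan nan]
[0.46990584 0.33556064 0.24530755] 
[nan nan nan]<stdin>:9: RuntimeWarning: Mean of empty slice.
  ret = ret.dtype.type(ret / rcount)
<stdin>:11: RuntimeWarning: Mean of empty slice.
```

```bash
python3 -m creep '[[1,-0.038,0.013,0.1,0],[1,-0.038,0.013,0.2,0],[1,-0.038,0.013,0.3,0],[1,-0.038,0.013,0.37,0],[1,-0.038,0.013,0.41,0],[1,-0.038,0.013,0.41,0],[0,-0.038,0.013,0.41,0],[0,-0.038,0.013,0.41,0],[0,-0.038,0.013,0.41,0],[0,-0.038,0.013,0.41,0]]' 60
python3 -m creep '[[0,0,0,0,0],[0,0,0,0,0]]'
```

```text
clock: 4.35
position: [0.491, 0.3383, 0.0423]
ee_rot: [0.002, 0.114, 0.994, 0.001]
contact_force: [-0.6, 0.5, 4.6]
width: 0.0371
gripper_force: 59.4
clock: 4.55
position: [0.491, 0.3383, 0.0423]
ee_rot: [0.001, 0.114, 0.994, 0.001]
contact_force: [-0.1, 0.6, 7.1]
width: 0.0372
gripper_force: 59.5
```

```bash
python3 -m creep '[[0,0,0,-0.1,0],[0,0,0,-0.2,0],[0,0,0,-0.3,0],[0,0,0,-0.4,0],[0,0,0,-0.48,0],[0,0,0,-0.516,0],[0,0,0,-0.516,0]]'
python3 -m creep '[[0,-0.154,-0.761,0,0],[0,-0.154,-0.761,0,0],[0,-0.154,-0.761,0,0],[0,-0.154,-0.761,0,0],[0,-0.154,-0.761,0,0],[0,-0.154,-0.761,0,0],[0,-0.154,-0.761,0,0],[0,-0.154,-0.761,0,0],[0,-0.154,-0.761,0,0],[0,-0.154,-0.761,0,0]]'
python3 -m creep '[[0,0,0,0,0],[0,0,0,0,0],[0,0,0,0,0]]'
python3 - <<'E'
from h import *
s=manip.get_state();print({k:np.round(v,3).tolist() for k,v in s.items()})
Z=dict(finial=.258,thread_top=.194,upper_plate=.129,yoghurt_tub=0)
L=[]
for c in('wrist','scene','top'):
    im=eyes.get_image(c)
    if c=='wrist':save('w2.png',im['frame'])
    for n,z in Z.items():
        for r in eyes.place_of(c,n)[:1]:
            print(c,n,round(r['confidence'],2),np.round(r['centre'],1),np.round(atz(im,r['centre'],z),4))
            if n=='thread_top':L.append((im,r['centre']))
    for r in eyes.regions_of(c,'upper_plate')[:1]:
        b=r['bbox'];print('plate',c,b)
print('tri',tri(L))
E
```

```text
clock: 5.25
position: [0.491, 0.3383, 0.3023]
ee_rot: [0.003, 0.114, 0.994, 0.002]
contact_force: [0.8, 0.4, -1.7]
width: 0.0375
gripper_force: 60.8
clock: 6.25
position: [0.478, -0.0508, 0.2965]
ee_rot: [-0.002, 0.115, 0.993, 0.001]
contact_force: [0.1, 0.2, -0.7]
width: 0.0371
gripper_force: 61.0
clock: 6.55
position: [0.4789, -0.0493, 0.2981]
ee_rot: [-0.0, 0.113, 0.994, 0.0]
contact_force: [-0.4, -0.5, -1.9]
width: 0.0369
gripper_force: 61.0
{'clock': 6.55, 'qpos': [-0.247, 0.106, 1.594, 0.0, 1.441, -1.592], 'qd': [-0.006, -0.002, -0.005, -0.003, 0.002, -0.0], 'effort': [-0.151, -32.427, -25.739, -0.009, 0.004, 0.001], 'position': [0.479, -0.049, 0.298], 'ee_rot': [-0.0, 0.113, 0.994, 0.0], 'contact_force': [-0.444, -0.46, -1.917], 'moment': [0.031, 0.032, -0.032], 'gripper_force': 61.039, 'width': 0.037}
wrist finial 0.64 [257.4 231.1] [ 0.4777 -0.0505  0.258 ]
wrist yoghurt_tub 0.66 [109.9 252.6] [ 0.5671 -0.2903  0.    ]
plate wrist [182.5, 151.0, 364.8, 276.6]
scene thread_top 0.21 [154.5 224.5] [0.4345 0.2795 0.194 ]
scene upper_plate 0.86 [242.  191.2] [ 0.5483 -0.0552  0.129 ]
scene yoghurt_tub 0.58 [299.4 198. ] [ 0.5748 -0.3117 -0.    ]
plate scene [214.7, 175.9, 235.3, 203.8]
top finial 0.44 [241.3 190.7] [ 0.4769 -0.0505  0.258 ]
top thread_top 0.6 [248.5 188.2] [ 0.5368 -0.0552  0.194 ]
top upper_plate 0.62 [246.1 195.8] [ 0.5463 -0.0412  0.129 ]
top yoghurt_tub 0.91 [312.8 226.5] [ 0.5652 -0.294   0.    ]
plate top [223.4, 177.9, 271.5, 218.2]
tri [ 0.90343424  0.10115426 -0.24662971]
```

View pics/w2.png

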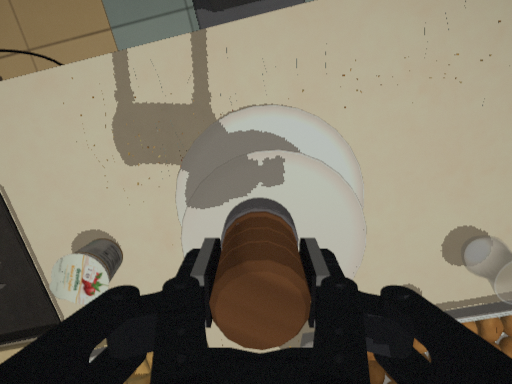

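The held finial is centred in the jaws, with its mouth near (258,210), but it hides the stud. I'll move 100 mm further ahead, well above the nose, so the stud shows behind it.

```bash
python3 -m creep '[[0,-0.1,0.024,0,0],[0,-0.17,0.04,0,0],[0,-0.204,0.048,0,0],[0,-0.204,0.048,0,0],[0,-0.204,0.048,0,0],[0,-0.204,0.048,0,0]]'
python3 - <<'E'
from h import *
s=manip.get_state();print({k:np.round(v,3).tolist() for k,v in s.items()})
Z=dict(finial=.256,thread_top=.194,upper_plate=.129,stand=0)
L=[]
for c in('wrist','scene','top'):
    im=eyes.get_image(c)
    if c=='wrist':save('w3.png',im['frame'])
    for n,z in Z.items():
        for r in eyes.place_of(c,n)[:1]:
            print(c,n,round(r['confidence'],2),np.round(r['centre'],1),np.round(atz(im,r['centre'],z),4))
            if n=='thread_top':L.append((im,r['centre']))
    for r in eyes.regions_of(c,'upper_plate')[:1]:
        b=r['bbox'];print('plate',c,b)
if len(L)>1:print('tri',tri(L))
E
```

```text
clock: 8.05
position: [0.5826, -0.05, 0.2983]
ee_rot: [-0.001, 0.114, 0.994, 0.0]
contact_force: [-0.9, 0.2, -1.2]
width: 0.037
gripper_force: 61.0
{'clock': 8.05, 'qpos': [-0.205, 0.267, 1.387, -0.0, 1.488, -1.547], 'qd': [0.0, -0.011, 0.001, 0.0, -0.007, 0.0], 'effort': [0.012, -42.147, -26.195, 0.004, -0.033, -0.0], 'position': [0.583, -0.05, 0.298], 'ee_rot': [-0.001, 0.114, 0.994, 0.0], 'contact_force': [-0.945, 0.213, -1.157], 'moment': [-0.018, -0.051, 0.006], 'gripper_force': 61.04, 'width': 0.037}
wrist finial 0.6 [256.2 231.8] [ 0.5825 -0.0522  0.256 ]
wrist thread_top 0.93 [245.7 142.8] [ 0.5395 -0.0505  0.194 ]
wrist upper_plate 0.87 [247.5 131.7] [ 0.5375 -0.0512  0.129 ]
plate wrist [145.9, 20.3, 349.6, 221.7]
scene upper_plate 0.74 [241.5 188.7] [ 0.5622 -0.0608  0.129 ]
scene stand 0.67 [243.3 225.8] [ 0.5285 -0.0493  0.    ]
plate scene [213.0, 178.9, 225.9, 200.3]
top finial 0.73 [248.4 199.4] [ 0.4512 -0.0831  0.256 ]
top upper_plate 0.97 [244.5 195. ] [ 0.548  -0.0346  0.129 ]
top stand 0.75 [248.9 216.3] [ 0.5426 -0.0491  0.    ]
plate top [223.4, 176.2, 271.6, 218.0]
```

View pics/w3.png

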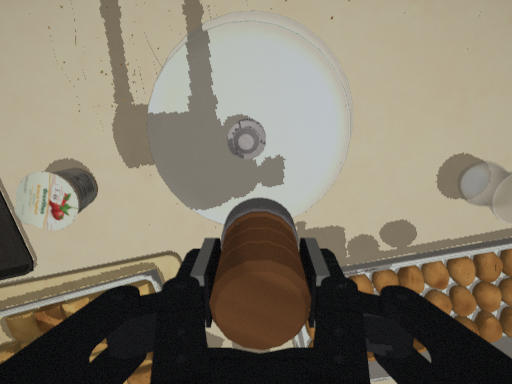

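The wrist view shows the stud nose at about (246,142) in the middle of the plate, and the mouth's near edge at (258,199). I'll refine both with circle and edge fits.

Run:
```python
from h import *
im=eyes.get_image('wrist');f=im['frame']
P=eyes.place_of('wrist','thread_top');print([(round(r['confidence'],2),r['centre'],atz(im,r['centre'],.194)) for r in P[:2]])
m=eyes.regions_of('wrist','finial')[0];print(m['bbox'])
p=manip.get_state()['position'];zm=p[2]-.0423
for dx,dy in((0,0),(0,-.002),(-.002,0)):
    print(dx,dy,cyl(im,p[0]+dx,p[1]+dy,[(zm,.02),(zm+.02,.02)])[[0,1,2]])
M=m['mask'];rows=[(y,np.nonzero(M[y])[0][[0,-1]].tolist()) for y in range(200,234,6) if M[y].any()];print(rows)
# overlay
o=cv2.resize(f[90:230,180:320],None,fx=4,fy=4,interpolation=cv2.INTER_CUBIC)
def circ(x,y,z,r,col):
    q=np.array([proj(im,(x+r*np.cos(t),y+r*np.sin(t),z)) for t in np.linspace(0,6.283,50)]);cv2.polylines(o,[((q-[180,90]+.5)*4).astype(np.int32)],1,col)
x,y,_=atz(im,P[0]['centre'],.194)
circ(x,y,.194,.0138,(255,0,0));circ(x,y,.140,.088,(0,0,255));circ(x,y,.202,.006,(0,200,0));circ(p[0],p[1],zm,.02,(255,255,0))
save('c3.png',o)
```

```text
[(0.64, [245.0, 139.0], array([ 0.53804145, -0.05047153,  0.194     ]))]
[208.5, 196.6, 310.8, 346.8]
0 0 [220.55864751 197.27072859 299.62045428]
0 -0.002 [216.73977487 198.05572094 295.73716862]
-0.002 0 [219.53781673 193.85245344 298.86087897]
[(200, [243, 272]), (206, [235, 281]), (212, [230, 287]), (218, [227, 291]), (224, [224, 293]), (230, [223, 294])]
```

View pics/c3.png

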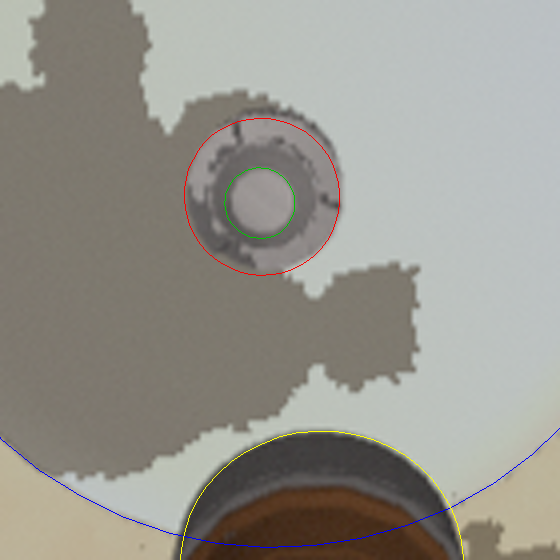

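The overlay fits: the stud axis is at (0.538,-0.0505) and the mouth lies on the TCP axis. I'll move over the stud and turn forward 60° to gain wrist range.

```bash
python3 -m creep '[[0,0.05,-0.012,0,0.02],[0,0.0872,-0.0203,0,0.043],[0,0.0872,-0.0203,0,0.066],[0,0.0872,-0.0203,0,0.09],[0,0.0872,-0.0203,0,0.113],[0,0.0872,-0.0203,0,0.136],[0,0.0872,-0.0203,0,0.16],[0,0.0872,-0.0203,0,0.16],[0,0.0872,-0.0203,0,0.16],[0,0.0872,-0.0203,0,0.16]]'
python3 -m creep '[[0,0,0,0.06,0],[0,0,0,0.1,0],[0,0,0,0.13,0],[0,0,0,0.15,0],[0,0,0,0.15,0]]'
python3 - <<'E'
from h import *
s=manip.get_state();print({k:np.round(s[k],4).tolist() for k in('qpos','position','contact_force','moment')})
E
```

```text
clock: 10.1
position: [0.539, -0.0501, 0.2983]
ee_rot: [0.0, 0.577, 0.816, 0.0]
contact_force: [0.2, 0.3, -1.5]
width: 0.0371
gripper_force: 61.0
clock: 10.6
position: [0.5382, -0.05, 0.222]
ee_rot: [-0.001, 0.578, 0.816, -0.001]
contact_force: [0.4, 0.8, -1.4]
width: 0.0372
gripper_force: 61.0
{'qpos': [-0.2214, 0.2401, 1.6146, 0.0001, 1.2897, -0.5599], 'position': [0.5382, -0.05, 0.222], 'contact_force': [0.4151, 0.8229, -1.4375], 'moment': [0.0063, -0.0249, 0.0138]}
```

Mouth is over the nose with no side force. I'll lower it in small steps until I feel the ridge.

```bash
python3 -m creep '[[0,0,0,0.005,0.02],[0,0,0,0.011,0.035],[0,0,0,0.014,0.035],[0,0,0,0.014,0.035]]'
python3 -m creep '[[0,0,0,0.003,0],[0,0,0,0.003,0]]'
python3 -m creep '[[0,0,0,0.003,0],[0,0,0,0.003,0]]'
```

```text
clock: 11.0
position: [0.5392, -0.0501, 0.2168]
ee_rot: [0.0, 0.663, 0.748, 0.0]
contact_force: [-0.9, 1.4, -1.0]
width: 0.037
gripper_force: 61.1
clock: 11.2
position: [0.5391, -0.0501, 0.2149]
ee_rot: [0.0, 0.664, 0.748, 0.0]
contact_force: [-0.9, 0.7, -0.8]
width: 0.0369
gripper_force: 61.1
clock: 11.4
position: [0.5391, -0.0501, 0.2132]
ee_rot: [-0.0, 0.664, 0.748, 0.0]
contact_force: [-0.4, 0.8, -0.7]
width: 0.0373
gripper_force: 61.1
```

```bash
for i in 1; do python3 -m creep '[[0,0,0,0.002,0],[0,0,0,0.002,0]]'; python3 -m creep '[[0,0,0,0.002,0],[0,0,0,0.002,0]]'; python3 -m creep '[[0,0,0,0.002,0],[0,0,0,0.002,0]]'; done
```

```text
clock: 11.6
position: [0.539, -0.0501, 0.2122]
ee_rot: [-0.0, 0.664, 0.748, 0.0]
contact_force: [-1.2, 0.7, -0.9]
width: 0.0375
gripper_force: 61.1
clock: 11.8
position: [0.5391, -0.0501, 0.2115]
ee_rot: [0.0, 0.664, 0.748, 0.0]
contact_force: [-1.5, 1.1, 1.5]
width: 0.037
gripper_force: 61.3
clock: 12.0
position: [0.5391, -0.0501, 0.2112]
ee_rot: [0.0, 0.664, 0.748, 0.0]
contact_force: [-1.9, 0.8, 5.1]
width: 0.0368
gripper_force: 61.7
```

Contact at TCP z ≈ 0.2115 (mouth about 24.8 mm below the thread top), which predicts about 45° back to the drop. I'll turn backward with a light press, rising along with the thread.

```bash
python3 -m creep '[[0,0,0,-0.0007,-0.02],[0,0,0,-0.0014,-0.04],[0,0,0,-0.0014,-0.04]]'; python3 -m creep '[[0,0,0,-0.0007,-0.02],[0,0,0,-0.0014,-0.04],[0,0,0,-0.0014,-0.04]]';  python3 -m creep '[[0,0,0,-0.0007,-0.02],[0,0,0,-0.0007,-0.02]]'
```

```text
clock: 12.3
position: [0.5391, -0.0501, 0.2119]
ee_rot: [0.0, 0.565, 0.825, 0.0]
contact_force: [-2.4, 0.8, 5.7]
width: 0.0372
gripper_force: 61.6
clock: 12.6
position: [0.5392, -0.05, 0.2126]
ee_rot: [0.0, 0.458, 0.889, 0.0]
contact_force: [-1.6, 1.8, 6.0]
width: 0.0371
gripper_force: 61.6
clock: 12.8
position: [0.5391, -0.05, 0.2129]
ee_rot: [0.0, 0.401, 0.916, 0.0]
contact_force: [-3.3, 2.2, 5.4]
width: 0.0373
gripper_force: 61.6
```

```bash
python3 -m creep '[[0,0,0,-0.0007,-0.02],[0,0,0,-0.0007,-0.02]]'; python3 -m creep '[[0,0,0,-0.0007,-0.02],[0,0,0,-0.0007,-0.02]]';  python3 -m creep '[[0,0,0,-0.0007,-0.02],[0,0,0,-0.0007,-0.02]]'
```

```text
clock: 13.0
position: [0.5392, -0.0498, 0.2133]
ee_rot: [0.0, 0.343, 0.939, 0.0]
contact_force: [-3.1, 1.8, 5.6]
width: 0.0369
gripper_force: 61.7
clock: 13.2
position: [0.5392, -0.0499, 0.2133]
ee_rot: [0.0, 0.284, 0.959, 0.0]
contact_force: [-1.0, 1.6, 4.3]
width: 0.0371
gripper_force: 61.5
clock: 13.4
position: [0.5383, -0.0499, 0.2125]
ee_rot: [-0.001, 0.224, 0.975, 0.0]
contact_force: [-2.2, 2.1, 0.0]
width: 0.0372
gripper_force: 61.0
```

The force vanished at about 55° back, so the lugs have come off the start. I'll lower until it lands on the next ridge.

```bash
python3 -m creep '[[0,0,0,0.003,0],[0,0,0,0.006,0],[0,0,0,0.006,0]]'; python3 -m creep '[[0,0,0,0.002,0],[0,0,0,0.002,0]]';  python3 -m creep '[[0,0,0,0.002,0],[0,0,0,0.002,0]]'
```

```text
clock: 13.7
position: [0.5388, -0.0502, 0.2094]
ee_rot: [-0.0, 0.223, 0.975, -0.0]
contact_force: [-1.6, 1.4, -2.6]
width: 0.0373
gripper_force: 61.0
clock: 13.9
position: [0.5388, -0.0502, 0.2087]
ee_rot: [-0.0, 0.222, 0.975, 0.0]
contact_force: [-1.2, 0.7, -2.7]
width: 0.0374
gripper_force: 61.0
clock: 14.1
position: [0.5389, -0.0501, 0.2083]
ee_rot: [-0.0, 0.222, 0.975, 0.0]
contact_force: [-1.6, 1.2, 0.3]
width: 0.0373
gripper_force: 61.3
```

Landed at TCP z ≈ 0.2084. Now forward, 72° and 3.6 mm per call, tracking the lead.

```bash
python3 -m creep '[[0,0,0,0.0007,0.02],[0,0,0,0.0014,0.04],[0,0,0,0.0022,0.06],[0,0,0,0.0029,0.08],[0,0,0,0.0036,0.1],[0,0,0,0.0036,0.1]]'; python3 -m creep '[[0,0,0,0.0007,0.02],[0,0,0,0.0014,0.04],[0,0,0,0.0022,0.06],[0,0,0,0.0029,0.08],[0,0,0,0.0036,0.1],[0,0,0,0.0036,0.1]]'
```

```text
clock: 14.7
position: [0.539, -0.0502, 0.2065]
ee_rot: [0.0, 0.512, 0.859, 0.0]
contact_force: [-3.1, 1.6, 1.3]
width: 0.0375
gripper_force: 61.3
clock: 15.3
position: [0.539, -0.0502, 0.2047]
ee_rot: [0.0, 0.752, 0.659, 0.0]
contact_force: [-3.2, 1.4, 1.1]
width: 0.0373
gripper_force: 61.4
```

```bash
python3 -m creep '[[0,0,0,0.0007,0.02],[0,0,0,0.0014,0.04],[0,0,0,0.0022,0.06],[0,0,0,0.0029,0.08],[0,0,0,0.0036,0.1],[0,0,0,0.0043,0.12],[0,0,0,0.005,0.14],[0,0,0,0.0058,0.16],[0,0,0,0.0065,0.18],[0,0,0,0.0072,0.2]]'; python3 -m creep '[[0,0,0,0.0007,0.02],[0,0,0,0.0014,0.04],[0,0,0,0.0022,0.06],[0,0,0,0.0029,0.08],[0,0,0,0.0036,0.1],[0,0,0,0.0043,0.12],[0,0,0,0.005,0.14],[0,0,0,0.0058,0.16],[0,0,0,0.0065,0.18],[0,0,0,0.0072,0.2]]'
python3 -m creep '[[0,0,0,0,0],[0,0,0,0,0]]'
python3 - <<'E'
from h import *
s=manip.get_state();print({k:np.round(s[k],4).tolist() for k in('qpos','position','contact_force','moment')})
im=eyes.get_image('wrist');save('w4.png',im['frame'])
E
```

```text
clock: 16.3
position: [0.5389, -0.0504, 0.2011]
ee_rot: [0.0, 0.996, 0.09, -0.0]
contact_force: [-2.7, 0.8, 1.6]
width: 0.0369
gripper_force: 61.2
clock: 17.3
position: [0.5386, -0.0505, 0.1975]
ee_rot: [0.0, 0.859, -0.512, -0.0]
contact_force: [-3.9, 0.6, 1.9]
width: 0.0369
gripper_force: 61.2
clock: 17.5
position: [0.5387, -0.0502, 0.1975]
ee_rot: [0.0, 0.86, -0.51, -0.0]
contact_force: [-3.2, 2.4, 2.4]
width: 0.0375
gripper_force: 61.4
{'qpos': [-0.2214, 0.2571, 1.6549, -0.0001, 1.23, 2.4206], 'position': [0.5387, -0.0502, 0.1975], 'contact_force': [-3.1926, 2.4264, 2.3582], 'moment': [0.1533, 0.6962, -0.0723]}
```

View pics/w4.png

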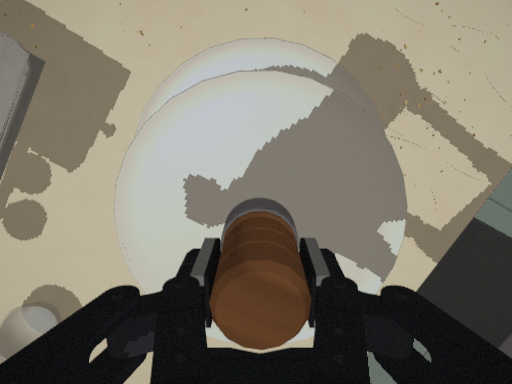

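Turned 216° with the height following the thread; the picture shows the finial upright at (258,270) over an undisturbed plate. The wrist is near its limit, so I'll re-grip and check whether the finial stays put when released.

```bash
cat > chk.py <<'E'
from h import *
im=eyes.get_image('wrist');np.save('pics/f%s.npy'%round(manip.get_state()['clock'],2),im['frame'])
r=eyes.regions_of('wrist','finial')[0];q=eyes.place_of('wrist','finial')[:1];print(np.round(r['bbox'],1),[np.round(a['centre'],1) for a in q])
g=cv2.cvtColor(im['frame'],cv2.COLOR_RGB2HSV);g=(g[...,0]<15)&(g[...,1]>110);g[:,:205]=0;g[:,315:]=0;y,x=np.nonzero(g);print('wood',x.mean(),y.mean(),y.min(),y.max(),len(x))
E
python3 chk.py; python3 -m creep '[[0.58,0,0,0,0],[0.58,0,0,0,0],[0.58,0,0,0,0]]'; python3 chk.py
```

```text
[209.3 194.2 313.2 347.2] [array([257.5, 230.4])]
wood 259.86845827439885 283.21716171617163 212 349 10605
clock: 18.0
position: [0.54, -0.0504, 0.1974]
ee_rot: [-0.0, 0.859, -0.512, 0.001]
contact_force: [-1.1, -0.1, -0.3]
width: 0.0495
gripper_force: 0.0
[209.8 197.8 312.7 352.3] [array([261.2, 232.3])]
wood 261.05148589816395 286.0450501608934 214 375 10566
```

The finial stayed put: same size and position in the image, apart from about 1 mm of arm relaxation. I'll turn the open gripper back 162°.

```bash
python3 -m creep '[[0.58,0,0,0,-0.023],[0.58,0,0,0,-0.046],[0.58,0,0,0,-0.069],[0.58,0,0,0,-0.092],[0.58,0,0,0,-0.115],[0.58,0,0,0,-0.138],[0.58,0,0,0,-0.161],[0.58,0,0,0,-0.184],[0.58,0,0,0,-0.207],[0.58,0,0,0,-0.225]]'; python3 -m creep '[[0.58,0,0,0,-0.023],[0.58,0,0,0,-0.046],[0.58,0,0,0,-0.069],[0.58,0,0,0,-0.092],[0.58,0,0,0,-0.115],[0.58,0,0,0,-0.138],[0.58,0,0,0,-0.161],[0.58,0,0,0,-0.184],[0.58,0,0,0,-0.207],[0.58,0,0,0,-0.225]]';python3 -m creep '[[0.58,0,0,0,0],[0.58,0,0,0,0]]'; python3 chk.py
```

```text
clock: 19.15
position: [0.5393, -0.0502, 0.1973]
ee_rot: [0.0, 0.985, 0.171, 0.0]
contact_force: [0.8, -0.5, -0.1]
width: 0.0495
gripper_force: 0.0
clock: 20.15
position: [0.5393, -0.0502, 0.1973]
ee_rot: [0.0, 0.638, 0.77, 0.0]
contact_force: [0.5, -1.0, -0.5]
width: 0.0493
gripper_force: 0.0
clock: 20.35
position: [0.5392, -0.0502, 0.1973]
ee_rot: [0.0, 0.641, 0.767, 0.0]
contact_force: [-0.3, -0.7, 0.5]
width: 0.0498
gripper_force: 0.0
[211.3 196.3 310.8 344.9] [array([259.1, 228.8])]
wood 259.9241465285769 282.298139624089 211 383 10428
```

```bash
python3 -m creep '[[0,0,0,0,0],[0,0,0,0,0],[0,0,0,0,0],[0,0,0,0,0]]' 60; python3 chk.py; python3 -m creep '[[0,0,0,0.0007,0.02],[0,0,0,0.0014,0.04],[0,0,0,0.0022,0.06],[0,0,0,0.0029,0.08],[0,0,0,0.0036,0.1],[0,0,0,0.0036,0.1]]'
```

```text
clock: 20.9
position: [0.5391, -0.0501, 0.1975]
ee_rot: [0.0, 0.641, 0.768, 0.0]
contact_force: [-0.2, 0.9, 1.6]
width: 0.0362
gripper_force: 59.6
[203.7 196.6 311.7 349.1] [array([258.1, 230. ])]
wood 259.74699828473416 282.0812845435487 211 383 10494
clock: 21.65
position: [0.5389, -0.0502, 0.1956]
ee_rot: [0.0, 0.846, 0.533, -0.0]
contact_force: [-0.4, 0.2, 2.5]
width: 0.0359
gripper_force: 59.6
```

The measured width is about 1 mm smaller than before, so I'm comparing the pictures before and after the re-grip.

```bash
ls pics/*.npy
python3 - <<'E'
import glob
from h import *
L=sorted(glob.glob('pics/f*.npy'),key=lambda s:float(s[6:-4]))
im=eyes.get_image('wrist')
fs=[np.load(L[0]),np.load(L[-1]),im['frame']]
save('cmp.png',np.hstack([cv2.resize(f[180:370,190:330],None,fx=1.8,fy=1.8) for f in fs]))
# mouth height below thread top from image-independent measure
for f in fs:
    g=f.astype(int); b=(g[...,0]-g[...,2]>40); b[:,:212]=0;b[:,308:]=0;b[:190]=0;b[352:]=0
    n,l,s,c=cv2.connectedComponentsWithStats(b.astype(np.uint8));k=1+s[1:,4].argmax();print(s[k],c[k])
E
```

```text
pics/f17.6.npy
pics/f18.05.npy
pics/f20.4.npy
pics/f20.95.npy
[ 212  212   96  138 9493] [261.83661645 286.45844306]
[ 212  256   96   91 6951] [259.79614444 301.07581643]
[ 212  211   96  137 8618] [259.64121606 287.51752147]
```

View pics/cmp.png

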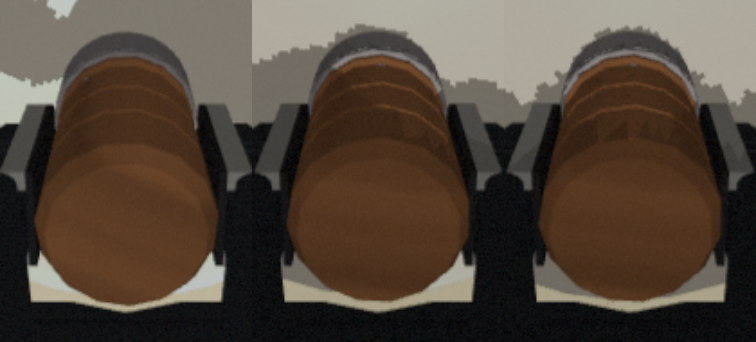

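Heights and outline match; the width change comes from the grip's facets. I'll do the remaining 108° forward.

```bash
python3 -m creep '[[0,0,0,0.0007,0.02],[0,0,0,0.0014,0.04],[0,0,0,0.0022,0.06],[0,0,0,0.0029,0.08],[0,0,0,0.0036,0.1],[0,0,0,0.0043,0.12],[0,0,0,0.005,0.14],[0,0,0,0.0054,0.15],[0,0,0,0.0054,0.15]]'; python3 -m creep '[[0,0,0,0.0007,0.02],[0,0,0,0.0014,0.04],[0,0,0,0.0022,0.06],[0,0,0,0.0029,0.08],[0,0,0,0.0036,0.1],[0,0,0,0.0043,0.12],[0,0,0,0.005,0.14],[0,0,0,0.0054,0.15],[0,0,0,0.0054,0.15],[0,0,0,0.0054,0.15]]'
python3 - <<'E'
from h import *
im=eyes.get_image('wrist');sc=eyes.get_image('scene');tp=eyes.get_image('top')
f=[im['frame'],cv2.resize(sc['frame'][130:250,150:310],(512,384)),]
save('end.png',cv2.resize(np.hstack(f),None,fx=.78,fy=.78))
s=manip.get_state();print({k:np.round(s[k],4).tolist() for k in('qpos','position','contact_force','moment')})
for c in('scene','top'):
    for n,z in dict(upper_plate=.129,tea_glass=0,salt_shaker=0,yoghurt_tub=0).items():
        for r in eyes.place_of(c,n)[:1]: print(c,n,np.round(r['centre'],1))
E
```

```text
clock: 22.6
position: [0.5385, -0.0501, 0.1929]
ee_rot: [-0.0, 0.996, 0.091, -0.0]
contact_force: [-2.7, 0.4, 3.5]
width: 0.036
gripper_force: 59.7
clock: 23.6
position: [0.5383, -0.05, 0.1901]
ee_rot: [0.0, 0.929, -0.37, -0.001]
contact_force: [-3.0, -0.0, 4.7]
width: 0.0358
gripper_force: 59.8
{'qpos': [-0.2213, 0.2627, 1.6665, 0.0001, 1.2138, 2.1091], 'position': [0.5383, -0.05, 0.1901], 'contact_force': [-4.3114, -0.11, 5.4251], 'moment': [0.0729, 0.6891, -0.1008]}
scene upper_plate [240.9 189.9]
scene tea_glass [153.3 224.1]
scene yoghurt_tub [299.6 199.4]
top upper_plate [248.7 196.9]
top tea_glass [192.7 170.2]
top yoghurt_tub [314.  226.5]
```

View pics/end.png

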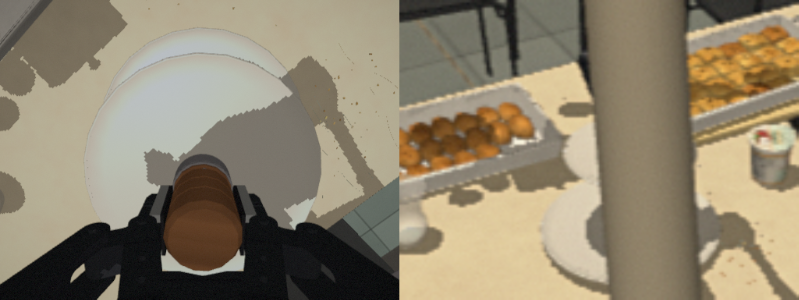

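```bash
python3 -m creep '[[0,0,0,0,0.01],[0,0,0,0,0.01],[0,0,0,0,0.01],[0,0,0,0,0.01],[0,0,0,0,0.01]]' && python3 -c "
from rig import manip
print(manip.sign_off())"
```

```text
clock: 24.65
position: [0.5385, -0.0499, 0.19]
ee_rot: [-0.0, 0.916, -0.4, -0.001]
contact_force: [-4.6, 1.8, 4.6]
width: 0.0362
gripper_force: 59.8
the job is handed in; nothing more can be done
None
```

The finial was set on the stud, turned back about 58° until it dropped off the thread start, then screwed forward one full turn (about 364°, with one re-grip), and I handed the job in still holding it with its mouth about 46 mm below the thread top and 8 mm above the upper plate; no contact with the plate or the other items showed in the force readings or pictures, though I did not re-check the tongs or shaker at the end.

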